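Load the battery pack into the sprung charging stand

TASK

Put the black battery pack on charge: in the sloping white charging stand, press the grey sprung carriage back down the slope with the pack's plain end, lay the pack flat in the bay, and let the spring push its stepped contact end fully home under the lip at the upper end. Let go of the pack, and leave the other things on the desk where they are.

Things in the scene. Friction and masses are not known exactly. Their poses are not given: they have to be found in the camera images.
- pack_mid (a point): Centre (16 mm above the underside) of the loose black battery pack: 118 mm long (x), 44 wide (y), 32 thick (z), about 0.24 kg, lying flat. Its +x end is the contact end: the last 10 mm is stepped down to 19 mm thick (step on the upper side) and bears brass strips; the -x end is plain. Grip it across the 44 mm width near its middle.
- bay (a point): Where the pack's centre is when fully home in the white charging stand (fixed, 200 x 76 mm, 125 mm high at its upper end). Axes are those of the seated pack: x up the 22 degree slope (away from the robot at yaw 0), y across, z square off the bay floor, which lies 16 mm below. Sides are open for fingers from x = -38 to +31 mm.
- lip (a point): Middle of the lower edge of the fixed lip at the bay's upper end, at bay x = +54 mm: it reaches 5 mm out from the contact wall (wall at x = +59 mm), full width, from 24.5 to 31.5 mm above the bay floor. The pack's stepped end goes under it with 5.5 mm play. Axes as the stand's (upright).
- carriage_face (a point): Middle of the face of the grey sprung carriage that closes the lower end of the bay; it moves with it. At rest it is at bay x = -47 mm, so the bay is 12 mm too short for the pack. The carriage is 42 mm wide, its top 46 mm above the bay floor. x of this frame points up the slope. Behind it, from bay x = -93 mm on, is the 26 mm high spring housing.
- cheek (a point): Inner top edge of the left lower guide cheek. White cheeks guide the pack at both ends: 49 mm apart, upright to 14 mm above the bay floor, then flared outward to 21 mm; at bay x = +31 to +58 mm and -66 to -39 mm.
- carriage (a joint): Travel of the sprung carriage down the slope, in m: 0 at rest, 0.031 at its stop, about 0.012 with the pack home; at least 0.018 is needed for the pack's contact end to clear the lip. The spring pushes back with 3 N at rest, 6 N at 0.012 and 11 N at the stop, and the carriage returns at once when let go.
- stapler_mid (a point): Bystander: a loose desk stapler, 132 x 34 x 41 mm; this point is 20 mm above its underside, at its middle. It and the pack may lie in either of two places.
- pouch_box: Bystander: a loose open white card box filled with upright pouches, 112 x 134 x 69 mm; origin at its underside.
- cup: Bystander: a loose clear plastic cup, 65 mm wide, 72 mm high; origin at its underside.
Things that resemble listed ones, but are neither listed nor needed, are in the scene too. Leave any green look-alike of the part that bears pack_mid alone.

How it is judged:
By the outcome, as a careful person would: the job done as asked, in the order asked, and still so for the second after the job is handed in, with the robot touching nothing.
It also fails if it takes over 38 s, if anything falls off the work surface, if the arm or the gripper's body presses on something with over 40 N, if the wrist force passes 120 N, or if a joint passes its speed limit or range.

ROBOT

A 6-joint arm with a two-finger parallel gripper is mounted at the origin on the work surface; the furniture and walls round the work are solid. World frame = base frame: x ahead of the robot, y to its left, z up, the work surface at z = 0. Lengths are in mm, angles in degrees, forces in N, time in s.
With the tool pointing down it reaches from about 325 to 925 mm from the base axis. Payload 3.1 kg.
Tool frame: the origin (TCP) lies at the very end of the fingers, on their centre line; the grasp point (between the pads) lies grasp_offset behind it (grasp_offset is the distance from the TCP to the grasp point, in mm); z points along the fingers, x is the direction in which the jaws open and shut, and the axes are right-handed (so a half turn about z gives the same grasp; the last joint's range is limited). The gripper opens to 85 mm and grips with 20 to 120 N. Pads are 22 mm wide; open, the fingers measure 114 mm over their backs; the gripper's body (76 mm by 85 mm) begins 54 mm behind the grasp point. The pads swing forward as they close: fully open they stand 13 mm farther back than shut.
Start: joints at [-73.751, 12.427, 92.441, -0, 75.132, -6.429], TCP at [240.988, -576.684, 231.3] pointing down, gripper open.
Joint ranges: [-157.48, 157.48], [-44.54, 120.13], [17.64, 146.25], [-64.5, 244.5], [7.68, 150.69], [-147.95, 147.95]. Speed limits (degrees/s): [159.86, 159.86, 180, 180, 180, 180].

INTERFACE

Orientations are given as [roll, pitch, yaw] about the fixed x, y, z axes, in that order (R = Rz(yaw) Ry(pitch) Rx(roll)).
In Python, from station import * gives the robot as it stands. Calls block until the motion is done:
- goto(position, orientation): joint-space move of the TCP to a pose.
- move_l(position, attitude=None, speed=150): straight line of the TCP; attitude=None keeps the orientation; speed is the mean speed in mm/s.
- move_j(angles): joint-space move.
- grip(opening, squeeze=None): finger opening in mm; squeeze is the grip in N (None keeps the last); returns when the fingers have stopped.
- wait(seconds).
- solve_ik(position, orientation): joint angles nearest the present ones, or None.
- get_obs(): the state.
- get_image(name): name is "scene" or "top"; returns the picture (400x640x3 uint8, red, green, blue); there is no depth.
- get_calibration(name): a dict with "fx", "fy", "cx", "cy" (pixels), "D" ([k1, k2, p1, p2, k3] as OpenCV has them; the pictures are not rectified), "R" (3x3) and "t" (3): a world point X has camera coordinates R X + t. Camera axes: x right, y down, z forward; pixel columns grow to the right and rows downward; lengths in mm; the calibration is good to about 2 mm. A picture is of the moment at which its call begins. get_calibration takes no time and is no camera call.
A pose or a line that the arm cannot do raises Unreachable and nothing moves.
- sign_off(): hands the job in, once; it reports no verdict.
Trained networks look in the newest picture that a camera, given by its name, has taken for a name from the list of things; names that differ only in an ending like _2 or _b are one class to them, and where a whole thing is asked for, a point or a joint stands for the part that bears it (a point fixed in the world has none). Each returns a list of dicts, best first, with "score" (0 to 1); they miss things now and then, are a little off and sometimes report something else, mostly with a low value. They report only what shows in the picture. A call takes as long as a camera call. They do not tell look-alikes from the thing itself.
- spot_in(name, camera): "extent" ([centre column, centre row, width, height] in pixels, round what is visible of it).
- regions_of(name, camera): "region" (400x640 bool, what is visible of it) and "extent" ([centre column, centre row, width, height] in pixels, round what is visible of it).
The state is a dict: "t": time; "joint_pos": joint angles; "qvel": joint speeds; "effort": joint torques, N m; "tcp_pos": TCP position; "ee_rot": TCP orientation; "wrist_force": force on the tool from outside, world axes, zero at the start; "moment": the same for the moment, N m; "grip_width": finger opening in mm.
Only numpy, scipy, OpenCV 4.12 (cv2) and the standard library are available. Lean on these libraries where they do the work, as an engineer would, in place of code of your own. Each camera call takes 0.05 s, during which the arm holds its last target.

## Working session

There is one attempt and no reset: what is moved stays moved. The work goes in short steps, each a Python script; the robot and the scene stay as the last script left them, time stands still between calls to the robot, and variables do not carry over. Pictures are saved under pics/ and viewed, and the job is handed in when it is done.

```bash
mkdir -p pics; ls; cat > h.py <<'E'
import numpy as np, cv2
from station import *
E
python3 - <<'E'
from h import *
for n in ("scene","top"):
    im=get_image(n); cv2.imwrite(f"pics/{n}0.png",im[:,:,::-1])
    c=get_calibration(n); print(n,{k:np.round(np.array(v),4).tolist() for k,v in c.items()})
    for k in ["pack_mid","bay","lip","carriage_face","cheek","carriage","stapler_mid","pouch_box","cup"]:
        print(k,[(np.round(d["extent"]).tolist(),round(d["score"],2)) for d in spot_in(k,n)])
o=get_obs();print(o)
try: print(grasp_offset)
except Exception as e: print(e)
E
```

```text
pics
scene {'fx': 518.1502, 'fy': 518.1502, 'cx': 324.81, 'cy': 194.3963, 'D': [-0.1374, 0.0, 0.0, 0.0, 0.0], 'R': [[-0.4067, 0.9136, 0.002], [0.7848, 0.3504, -0.5111], [-0.4676, -0.2063, -0.8595]], 't': [258.8628, -361.2815, 1519.281]}
pack_mid [([250.0, 157.0, 40.0, 44.0], 0.89), ([370.0, 199.0, 46.0, 37.0], 0.57)]
bay [([412.0, 240.0, 61.0, 83.0], 0.8)]
lip [([412.0, 240.0, 59.0, 78.0], 0.95)]
carriage_face []
cheek [([413.0, 240.0, 53.0, 81.0], 0.69)]
carriage [([424.0, 220.0, 20.0, 18.0], 0.85)]
stapler_mid [([323.0, 182.0, 42.0, 37.0], 0.88)]
pouch_box [([296.0, 208.0, 57.0, 36.0], 0.97)]
cup [([212.0, 209.0, 30.0, 35.0], 0.75), ([296.0, 210.0, 61.0, 36.0], 0.37)]
top {'fx': 391.5933, 'fy': 391.5933, 'cx': 313.7525, 'cy': 198.1765, 'D': [-0.0681, 0.0, 0.0, 0.0, 0.0], 'R': [[-0.0181, -0.9998, -0.0089], [-0.9924, 0.0191, -0.1218], [0.1219, 0.0066, -0.9925]], 't': [-6.3868, 570.3172, 925.2867]}
pack_mid [([424.0, 236.0, 28.0, 48.0], 0.66), ([291.0, 245.0, 50.0, 28.0], 0.61)]
bay [([230.0, 213.0, 41.0, 92.0], 0.89)]
lip [([229.0, 214.0, 45.0, 93.0], 0.93)]
carriage_face [([231.0, 2
[... 267 characters left out ...]
 26.0, 25.0], 0.82)]
{'t': 1.0, 'joint_pos': array([-7.37495734e+01,  1.24268260e+01,  9.24409510e+01, -4.28361853e-04,
        7.51317499e+01, -6.42641508e+00]), 'qvel': array([ 0.21239582, -0.06220087,  0.03598889,  0.14740356, -0.0344575 ,
       -0.01193442]), 'effort': array([-4.71144540e-05, -3.96893227e+01, -3.04266465e+01, -1.08341098e-04,
        6.72371443e-04,  1.48274140e-06]), 'tcp_pos': array([ 241.00228534, -576.67996177,  231.3076131 ]), 'ee_rot': array([ 1.79999536e+02, -4.23809480e-04, -6.73230484e+01]), 'wrist_force': array([-0.46155389, -0.51088042, -0.29096898]), 'moment': array([-0.02690923,  0.02238844,  0.00021902]), 'grip_width': 85.32558094154027}
18.700000000000003
```

```bash
python3 - <<'E'
import cv2
a=cv2.imread("pics/scene0.png");b=cv2.imread("pics/top0.png")
cv2.imwrite("pics/s_crop.png",cv2.resize(a[120:300,180:470],None,fx=2.75,fy=2.75,interpolation=cv2.INTER_CUBIC))
cv2.imwrite("pics/t_crop.png",cv2.resize(b[120:300,190:460],None,fx=2.9,fy=2.9,interpolation=cv2.INTER_CUBIC))
E
```

```text
(no output)
```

View pics/top0.png

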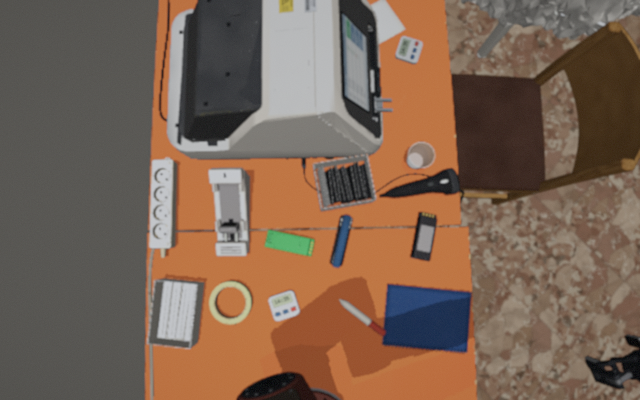

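View pics/scene0.png

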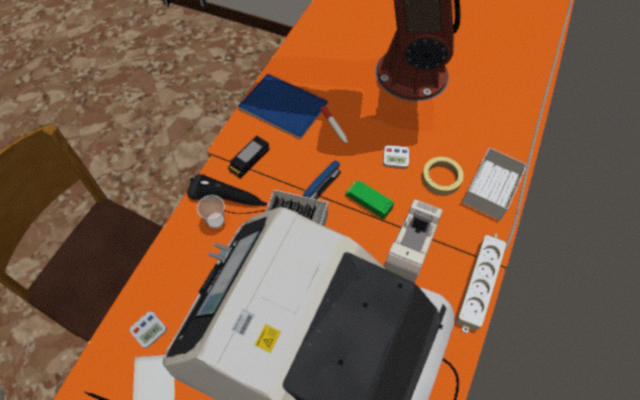

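```bash
sleep 1
```

```text
(no output)
```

View pics/t_crop.png

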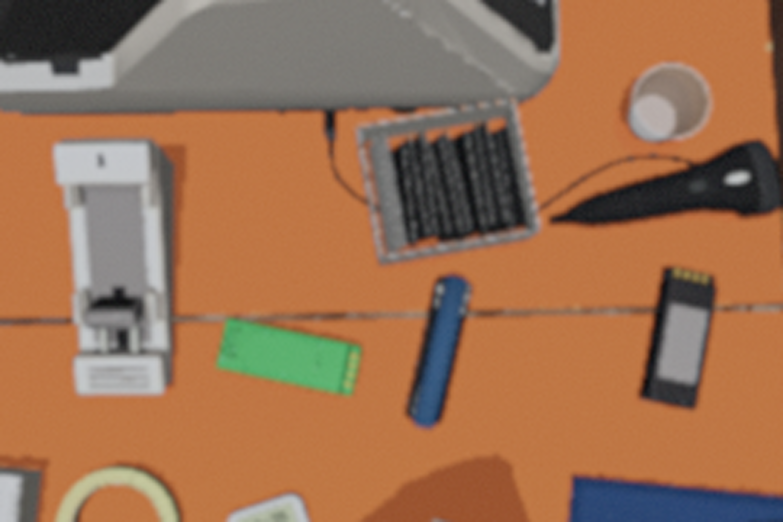

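View pics/s_crop.png

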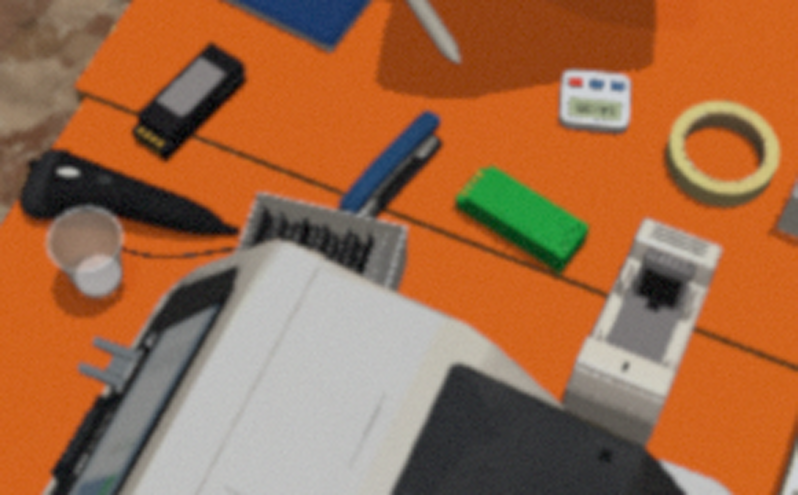

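Could be taken for the pack (top view): the black pack with brass strips at (424,236); the green look-alike at (291,243); the black scanner at (430,185); the blue stapler at (342,242); and the dark pouches at (347,183). I choose (424,236): it is black, with brass strips at its far end. Next come close crops and masks.

```bash
python3 - <<'E'
from h import *
out={}
for n in ("scene","top"):
    im=np.mean([get_image(n).astype(float) for _ in range(3)],0).astype(np.uint8)
    out[n]=im
    for k in ["pack_mid","bay"]:
        r=regions_of(k,n)
        for i,d in enumerate(r):
            out[f"{n}_{k}_{i}"]=d["region"]; print(n,k,i,np.round(d["extent"],1),round(d["score"],2),d["region"].sum())
np.savez("d.npz",**out)
s=out["scene"][190:290,375:450]; t=out["top"][160:265,200:260]
f=5.5
S=cv2.resize(s,None,fx=f,fy=f,interpolation=cv2.INTER_CUBIC);T=cv2.resize(t,None,fx=f,fy=f,interpolation=cv2.INTER_CUBIC)
P=cv2.resize(out["top"][205:265,405:445],None,fx=f,fy=f,interpolation=cv2.INTER_CUBIC)
for im,(y0,x0) in ((S,(190,375)),(T,(160,200)),(P,(205,405))):
    for p in range(0,im.shape[1],55): cv2.putText(im,str(x0+int(p/f)),(p,10),0,.35,(255,0,0),1);cv2.line(im,(p,0),(p,im.shape[0]),(255,0,0),1) 
    for p in range(0,im.shape[0],55): cv2.putText(im,str(y0+int(p/f)),(0,p+10),0,.35,(0,0,255),1);cv2.line(im,(0,p),(im.shape[1],p),(0,0,255),1) 
for nm,im in (("stand_s",S),("stand_t",T),("pack_t",P)): cv2.imwrite(f"pics/{nm}.png",im[:,:,::-1])
E
```

```text
scene pack_mid 0 [249.3 157.   40.6  45.6] 0.84 917
scene pack_mid 1 [369.9 197.6  48.7  37.8] 0.65 986
scene bay 0 [413.4 240.2  58.5  79.5] 0.56 2573
top pack_mid 0 [287.2 245.4  55.7  29.5] 0.95 924
top pack_mid 1 [425.5 235.1  29.3  50.3] 0.72 909
top bay 0 [229.2 213.   38.6  89.3] 0.92 3034
```

```bash
sleep 3
ls pics
```

```text
pack_t.png
s_crop.png
scene0.png
stand_s.png
stand_t.png
t_crop.png
top0.png
```

View pics/stand_s.png

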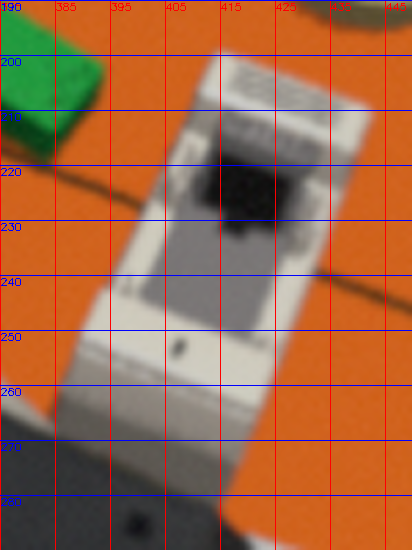

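View pics/stand_t.png

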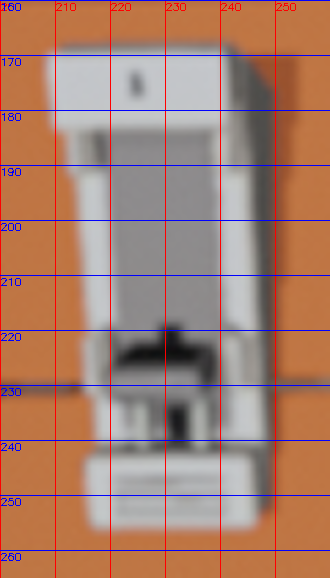

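View pics/pack_t.png

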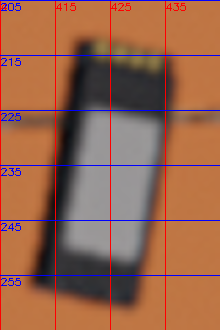

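```bash
cat >> h.py <<'E'
from scipy.optimize import least_squares, minimize
C={n:get_calibration(n) for n in ("scene","top")}
def proj(n,X):
    c=C[n];K=np.array([[c["fx"],0,c["cx"]],[0,c["fy"],c["cy"]],[0,0,1.]])
    r,_=cv2.Rodrigues(np.array(c["R"],float))
    return cv2.projectPoints(np.asarray(X,float).reshape(-1,1,3),r,np.array(c["t"],float),K,np.array(c["D"],float))[0].reshape(-1,2)
def Rz(a): c,s=np.cos(np.radians(a)),np.sin(np.radians(a)); return np.array([[c,-s,0],[s,c,0],[0,0,1.]])
def Ry(a): c,s=np.cos(np.radians(a)),np.sin(np.radians(a)); return np.array([[c,0,s],[0,1,0],[-s,0,c]])
E
cat > fit.py <<'E'
from h import *
d=np.load("d.npz")
# pack
B=np.array([[x,y,z] for x in(-59,59) for y in(-22,22) for z in(-16,16)],float)
B[(B[:,0]>0)&(B[:,2]>0),0]=49
B=np.vstack([B,[[59,-22,3],[59,22,3]]])
def fill(n,X,win,f=8):
    x0,y0,x1,y1=win;h=cv2.convexHull(proj(n,X).astype(np.float32)).reshape(-1,2)
    m=np.zeros(((y1-y0)*f,(x1-x0)*f),np.float32)
    cv2.fillConvexPoly(m,np.round(((h-[x0,y0])+.5)*f-.5).astype(np.int32),1)
    return cv2.resize(m,(x1-x0,y1-y0),interpolation=cv2.INTER_AREA)
W={"top":(400,200,450,270),"scene":(220,125,280,190)}
masks={}
for n in W:
    x0,y0,x1,y1=W[n];im=d[n][y0:y1,x0:x1].astype(float)
    sat=(im[...,0]-im[...,2])/(im[...,0]+im[...,2]+1)  # orange high
    med=np.percentile(sat,90)
    i=max((0,1),key=lambda i:d[f"{n}_pack_mid_{i}"][y0:y1,x0:x1].sum())
    reg=cv2.dilate(d[f"{n}_pack_mid_{i}"][y0:y1,x0:x1].astype(np.uint8),np.ones((7,7)))
    bright=im[...,0]
    # orange = bright red channel and saturated
    fg=np.clip((0.75*np.median(bright[reg==0])-bright)/40+.5,0,1)
    fg=np.maximum(fg,np.clip((.45*med-sat)/.1+.5,0,1))
    masks[n]=fg*reg
    cv2.imwrite(f"pics/m_{n}.png",cv2.resize((np.hstack([masks[n],d[f"{n}_pack_mid_{i}"][y0:y1,x0:x1]])*255).astype(np.uint8),None,fx=5,fy=5,interpolation=0))
def cost(p,ns=("top","scene")):
    X=B@Rz(p[2]).T+[p[0],p[1],16]
    return sum(np.abs(fill(n,X,W[n])-masks[n]).sum() for n in ns)
g=min(((cost([x,y,a]),x,y,a) for x in range(420,560,10) for y in range(-330,-200,10) for a in(-25,-15,-5,5)))
print(g)
for ns in (("top","scene"),("top",),("scene",)):
    r=minimize(cost,g[1:],args=(ns,),method="Nelder-Mead",options=dict(initial_simplex=np.array(g[1:])+np.array([[0,0,0],[6,0,0],[0,6,0],[0,0,4]]),xatol=.02,fatol=.05))
    print(ns,r.x.round(2),r.fun)
# stand
def P(l,o): return [((a+.5)/5.5-.5+o[0],(b+.5)/5.5-.5+o[1]) for a,b in l]
T=P([(50,130),(232,127),(50,45),(228,45),(85,455),(250,452),(92,527),(255,525)],(200,160))
S=P([(272,348),(108,290),(250,405),(80,335),(360,150),(200,95),(370,108),(215,50)],(375,190))
def pts(q):
    x,y,a,z,bx,bz,lx,lz,w=q
    L=np.array([[e[0],s*w,e[1]] for e in((54,15.5),(bx,bz),(-93,10),(lx,lz)) for s in(1,-1)])
    return L@(Rz(a)@Ry(-22)).T+[x,y,z]
def res(q,full=True):
    X=pts(q);r=[((proj(n,X)-O)).ravel() for n,O in(("top",T),("scene",S))]
    return np.r_[np.concatenate(r),(X[2,2]-125)/3,(q[8]-38)]
r=least_squares(res,[530,190,0,85,75,15.5,-110,10,38],loss="soft_l1")
print(r.x.round(2)); print(res(r.x)[:-2].reshape(-1,2).round(1).tolist(),pts(r.x)[[0,2,4,6],2])
E
python3 fit.py
```

```text
(np.float64(267.559375), 470, -290, -15)
('top', 'scene') [ 473.93 -289.24  -13.42] 156.39375
('top',) [ 472.03 -287.32  -13.23] 75.19375
('scene',) [ 474.68 -290.61  -13.71] 49.428124999999994
[ 555.49  181.91   -0.82   80.6    87.21   15.35 -126.31    8.99   36.18]
[[1.4, -0.6], [-0.1, -0.2], [0.3, 0.5], [-0.2, 0.2], [0.3, 0.0], [0.4, 0.5], [0.2, -0.3], [0.4, 0.1], [1.2, 1.3], [-0.6, -1.0], [1.3, 0.8], [-0.1, 0.4], [-0.4, 0.2], [-0.1, -1.1], [0.7, 0.3], [0.7, -0.1]] [115.20241429 127.50134104  55.03573386  41.62647359]
```

```bash
cat >> h.py <<'E'
from scipy.spatial.transform import Rotation
def M(s): return np.array([[0,s,0],[s,0,0],[0,0,-1.]])
def rpy(R): return Rotation.from_matrix(R).as_euler("xyz",degrees=True)
E
cat > fit2.py <<'E'
exec(open("fit.py").read().split("# stand")[0].split("def fill")[0])
exec("# stand"+open("fit.py").read().split("# stand")[1].split("r=least")[0])
def res2(q,ns=("top","scene")):
    X=pts(q);r=[((proj(n,X)-O)).ravel() for n,O in(("top",T),("scene",S)) if n in ns]
    return np.r_[np.concatenate(r),(X[2,2]-125)*2,(q[8]-38)/2,(q[5]-15.5),(q[7]-10),((X[2]-X[6])[:2]@[np.cos(np.radians(q[2])),np.sin(np.radians(q[2]))]-200)]
for ns in (("top","scene"),("top",),("scene",)):
    r=least_squares(res2,[550,185,0,82,85,15.5,-126,10,38],args=(ns,),loss="soft_l1")
    print(ns,r.x.round(2),r.cost.round(2))
E
python3 fit2.py; python3 - <<'E'
from h import *
for s in(1,-1):
    a=rpy(Rz(-13.4)@M(s)); b=rpy(Rz(-.8)@Ry(-22)@M(s))
    for p,o in (((474,-289,2),a),((474,-289,120),a),((555,182,150),b),((540,182,75),b)):
        q=solve_ik(p,o); print(s,o.round(1),None if q is None else np.round(q,1))
E
```

```text
('top', 'scene') [ 555.3   182.22   -0.85   77.77   88.72   15.25 -128.13    9.93   35.98] 8.23
('top',) [ 555.7   183.39   -0.81   77.02   89.68   15.48 -127.83    9.97   36.94] 1.52
('scene',) [ 553.83  181.     -0.85   76.96   88.89   15.87 -128.9     9.68   35.25] 4.17
1 [180.    0.   76.6] [ -38.6   21.7  109.    -0.    49.3 -115.2]
1 [180.    0.   76.6] [ -38.6   11.   106.9    0.    62.  -115.2]
1 [158.    0.   89.2] [ 14.2   1.2 116.9  -8.5  40.9 -69.6]
1 [158.    0.   89.2] [ 14.6   6.8 120.8 -10.9  31.7 -66.3]
-1 [-180.     0.  -103.4] [-38.6  21.7 109.   -0.   49.3  64.8]
-1 [-180.     0.  -103.4] [-38.6  11.  106.9   0.   62.   64.8]
-1 [-158.     0.   -90.8] [ 14.2   1.2 116.9  -8.5  40.9 110.4]
-1 [-158.     0.   -90.8] [ 14.6   6.8 120.8 -10.9  31.7 113.7]
```

```bash
python3 -c "
import cv2,numpy as np
a=cv2.imread('pics/m_top.png');b=cv2.imread('pics/m_scene.png')
h=max(a.shape[0],b.shape[0]);print(a.shape,b.shape)
p=lambda i:cv2.copyMakeBorder(i,0,h-i.shape[0],0,0,0)
c=np.vstack([a,cv2.copyMakeBorder(b,0,0,0,max(0,a.shape[1]-b.shape[1]),0)[:,:a.shape[1]]]);cv2.imwrite('pics/mm.png',cv2.resize(np.hstack([p(a),p(b)]),None,fx=.7,fy=.7))"
```

```text
(350, 500, 3) (325, 600, 3)
```

View pics/mm.png

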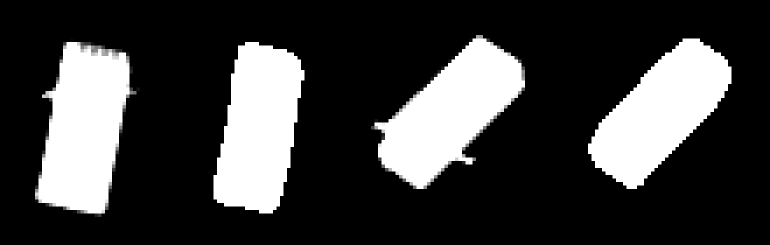

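```bash
python3 - <<'E'
from h import *
o=rpy(Rz(-13.4)@M(-1))
goto((473.7,-289.2,110),o)
move_l((473.7,-289.2,3),speed=120)
b=get_obs(); print(b["t"],b["wrist_force"].round(1),b["tcp_pos"].round(1))
grip(40,60)
b=get_obs(); print(b["t"],b["wrist_force"].round(1),b["grip_width"])
move_l((473.7,-289.2,110),speed=150)
b=get_obs(); print(b["t"],b["wrist_force"].round(1),b["moment"].round(2),b["grip_width"],b["tcp_pos"].round(1))
ims=[get_image(n) for n in("scene","top")]
cv2.imwrite("pics/g.png",np.vstack([cv2.resize(i[a:a+150,c:c+200],None,fx=2,fy=2,interpolation=2) for i,a,c in((ims[0],70,160),(ims[1],170,340))])[:,:,::-1])
E
```

```text
3.9917 [-0.1 -0.2 -0.5] [ 474.4 -289.8    3.8]
4.4583 [-0.4 -1.   3.5] 42.9860521332775
5.325 [ 0.3 -0.5 -2.7] [ 0.01  0.05 -0.02] 43.036046941881594 [ 472.6 -288.3  108.5]
```

View pics/g.png

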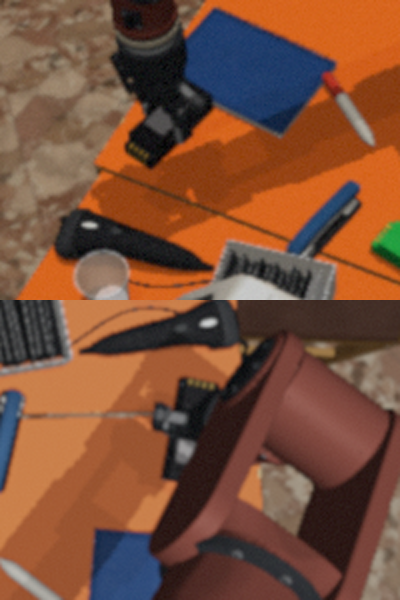

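```bash
cat >> h.py <<'E'
BAY=np.array([555.0,182.2,78.0]); YAW=-.85
def RB(): return Rz(YAW)@Ry(-22)
def tp(x,h,y=0.): # pack centre bay x; underside height h above floor; TCP 3 above underside
    return BAY+RB()@np.array([x,y,h-16+3.])
E
python3 - <<'E'
from h import *
o=rpy(RB()@M(-1))
move_l((473.7,-289.2,200),speed=200)
goto(tp(18,75),o)
wait(.4)
b=get_obs(); print(b["t"],b["wrist_force"].round(1),b["tcp_pos"].round(1),tp(18,75).round(1),b["ee_rot"].round(1),o.round(1))
D={}
for n in("scene","top"): D[n]=np.mean([get_image(n).astype(float) for _ in range(3)],0).astype(np.uint8)
np.savez("d2.npz",tcp=b["tcp_pos"],rot=b["ee_rot"],**D)
f=5
S=cv2.resize(D["scene"][170:290,370:450],None,fx=f,fy=f,interpolation=2);T=cv2.resize(D["top"][155:265,195:265],None,fx=f,fy=f,interpolation=2)
cv2.imwrite("pics/hs.png",S[:,:,::-1]);cv2.imwrite("pics/ht.png",T[:,:,::-1])
E
```

```text
8.175 [ 0.6 -0.1 -2.9] [548.6 181.9 142.3] [548.5 182.3 142.2] [-158.     0.   -90.9] [-158.     0.   -90.8]
```

View pics/hs.png

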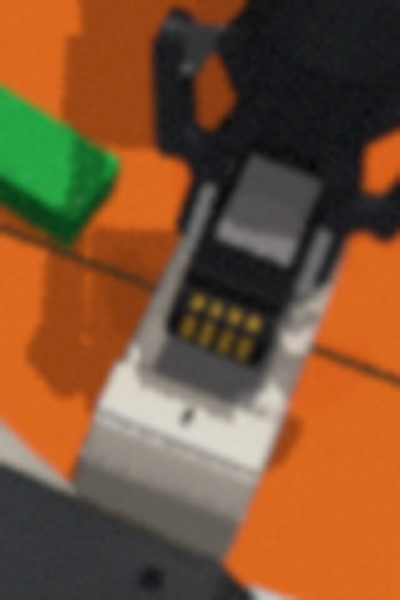

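View pics/ht.png

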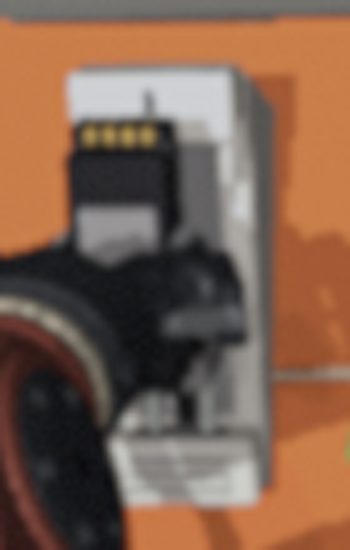

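```bash
cat > ov.py <<'E'
from h import *
import sys
d=np.load("d2.npz");R=Rotation.from_euler("xyz",d["rot"],degrees=True).as_matrix()@M(-1).T
c=d["tcp"]+R@[0,0,13.]
W=np.array([[59,-22,-16],[59,22,-16],[59,22,3],[59,-22,3],[49,-22,3],[49,22,3],[49,22,16],[49,-22,16],[-59,-22,16],[-59,22,16]],float)
E=[(0,1),(1,2),(2,3),(3,0),(3,4),(2,5),(4,5),(5,6),(4,7),(6,7),(7,8),(6,9)]
L=np.array([[54,-38,15.5],[54,38,15.5],[88.7,-38,15.5],[88.7,38,15.5],[-93,-38,10],[-93,38,10],[-128,-38,10],[-128,38,10]])
for n,(x0,y0,x1,y1) in (("scene",(370,170,450,290)),("top",(195,155,265,265))):
    im=cv2.resize(d[n][y0:y1,x0:x1],None,fx=5,fy=5,interpolation=2)[:,:,::-1].copy()
    for V,EE,col in((W@R.T+c,E,(0,255,0)),(L@RB().T+BAY,[(0,1),(2,3),(0,2),(1,3),(4,5),(6,7),(4,6),(5,7)],(255,0,255))):
        q=((proj(n,V)-[x0,y0]+.5)*5-.5).round().astype(int)
        for a,b in EE: cv2.line(im,tuple(map(int,q[a])),tuple(map(int,q[b])),col,1)
    cv2.imwrite(f"pics/ov_{n}.png",im)
a=cv2.imread("pics/ov_scene.png");b=cv2.imread("pics/ov_top.png")
cv2.imwrite("pics/ov.png",np.hstack([a,cv2.copyMakeBorder(b,0,a.shape[0]-b.shape[0],0,0,0)]))
E
python3 ov.py
```

```text
(no output)
```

View pics/ov.png

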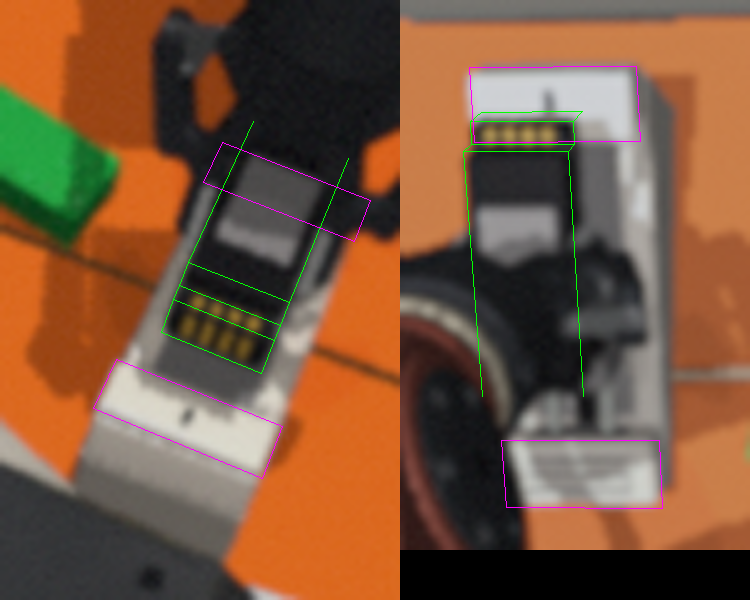

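```bash
python3 - <<'E'
import cv2,numpy as np
d=np.load("d2.npz")
def z(n,x0,y0,x1,y1,f=14):
    im=cv2.resize(d[n][y0:y1,x0:x1],None,fx=f,fy=f,interpolation=cv2.INTER_CUBIC)[:,:,::-1].astype(float)
    im=np.clip(im*1.8,0,255).astype(np.uint8)
    for x in range(x0,x1,5): cv2.putText(im,str(x),((x-x0)*f,10),0,.35,(0,255,0),1);cv2.line(im,((x-x0)*f+7,0),((x-x0)*f+7,im.shape[0]),(0,120,0),1)
    for y in range(y0,y1,5): cv2.putText(im,str(y),(0,(y-y0)*f+12),0,.35,(0,255,0),1);cv2.line(im,(0,(y-y0)*f+7),(im.shape[1],(y-y0)*f+7),(0,120,0),1)
    return im
a=z("scene",398,208,430,248);b=z("top",205,174,235,210)
h=560
p=lambda i:cv2.copyMakeBorder(i,0,h-i.shape[0],0,0,0)
i=np.hstack([p(a),p(b)]);print(i.shape);cv2.imwrite("pics/z.png",cv2.resize(i,(790,int(560*790/i.shape[1]))))
E
python3 - <<'E'
exec(open("ov.py").read().split("for n,(x0")[0])
print(proj("scene",W@R.T+c).round(1)[:8].tolist());print(proj("top",W@R.T+c).round(1)[:8].tolist())
E
```

```text
(560, 868, 3)
[[401.8, 236.1], [421.8, 244.1], [424.4, 237.5], [404.1, 229.4], [405.5, 226.6], [425.6, 234.6], [427.4, 230.0], [407.1, 221.9]]
[[231.1, 176.9], [210.8, 177.0], [208.5, 178.9], [229.2, 178.7], [229.5, 183.4], [208.8, 183.5], [207.2, 184.9], [228.1, 184.8]]
```

View pics/z.png

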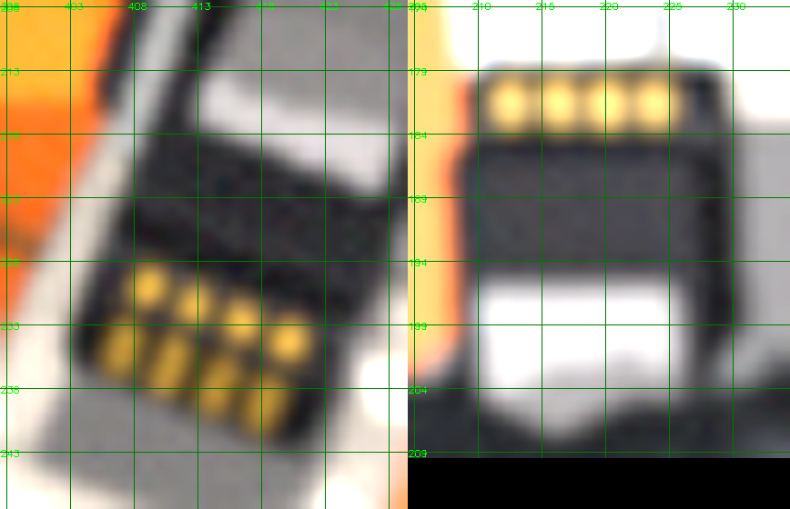

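```bash
cat >> h.py <<'E'
def rep(tag,f0=np.array([0,0,-2.9])):
    b=get_obs();f=RB().T@(b["wrist_force"]-f0);p=RB().T@(b["tcp_pos"]-BAY)+[0,0,13]
    print(tag,"t%.2f"%b["t"],"Fbay",f.round(1),"pos(x,y,h)",p.round(1),"gw %.1f"%b["grip_width"],"mom",b["moment"].round(2)); return f
def snap(name):
    D={n:get_image(n) for n in("scene","top")}
    S=cv2.resize(D["scene"][170:290,370:450],None,fx=5,fy=5,interpolation=2);T=cv2.resize(D["top"][155:265,195:265],None,fx=5,fy=5,interpolation=2)
    cv2.imwrite(f"pics/{name}.png",np.hstack([S,cv2.copyMakeBorder(T,0,50,0,0,0)])[:,:,::-1])
E
python3 - <<'E'
from h import *
move_l(tp(18,38),speed=80); wait(.15); rep("down")
for x in (10,2,-5,-12):
    move_l(tp(x,38),speed=60); wait(.1); f=rep(x)
    if f[0]>20 or abs(f[2])>15: print("STOP");break
wait(.1); rep("end"); snap("p1")
E
```

```text
down t9.23 Fbay [-0.  -0.   0.8] pos(x,y,h) [18.7  0.2 38.5] gw 43.1 mom [ 0.03  0.32 -0.  ]
10 t9.62 Fbay [ 3.1 -0.5  0.8] pos(x,y,h) [11.8  0.3 38.8] gw 43.0 mom [-0.   -0.15  0.06]
2 t10.00 Fbay [ 6.1 -0.1  1.6] pos(x,y,h) [ 3.8  0.3 38.6] gw 43.1 mom [-0.05 -0.53  0.13]
-5 t10.37 Fbay [ 7.6 -0.5  1.2] pos(x,y,h) [-2.7  0.2 38.6] gw 43.0 mom [-0.14 -0.78  0.01]
-12 t10.73 Fbay [ 9.  -1.8 -1.1] pos(x,y,h) [-8.5  0.3 38.9] gw 43.0 mom [-0.27 -1.13 -0.  ]
end t10.83 Fbay [ 9.1 -0.7  0.5] pos(x,y,h) [-8.5  0.3 38.9] gw 42.7 mom [-0.27 -1.14 -0.03]
```

View pics/p1.png

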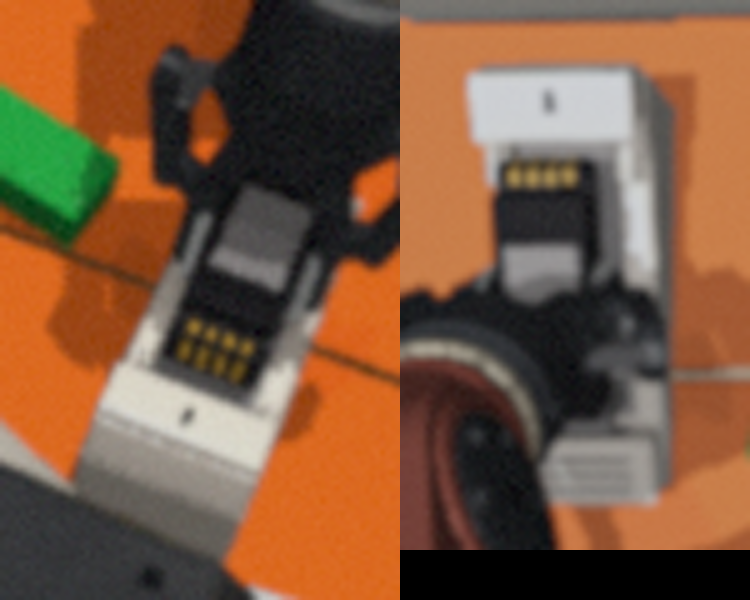

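```bash
python3 - <<'E'
from h import *
for h in (28,20,14,9,5,2):
    move_l(tp(-12.5,h),speed=50); wait(.1); f=rep(h)
    if f[0]>18 or f[2]>12 or abs(f[1])>8: print("STOP");break
snap("p2")
E
```

```text
28 t11.38 Fbay [ 8.  -0.7 -0.5] pos(x,y,h) [-8.7  0.6 28.9] gw 43.2 mom [-0.07 -1.01  0.08]
20 t11.79 Fbay [ 8.3  0.1 -0.2] pos(x,y,h) [-8.6  0.7 20.9] gw 42.9 mom [-0.01 -1.03  0.15]
14 t12.16 Fbay [9.  0.6 0.5] pos(x,y,h) [-8.6  0.7 14.9] gw 42.8 mom [ 0.07 -0.89  0.09]
9 t12.51 Fbay [ 9.2 -0.1  0.1] pos(x,y,h) [-8.5  0.8 10. ] gw 42.9 mom [-0.06 -0.88  0.14]
5 t12.86 Fbay [7.4 0.3 1.9] pos(x,y,h) [-8.4  0.9  6.1] gw 43.2 mom [-0.   -0.82  0.07]
2 t13.21 Fbay [ 8.1 -0.2  5.6] pos(x,y,h) [-7.7  0.9  3.7] gw 43.5 mom [-0.06 -0.67  0.12]
```

View pics/p2.png

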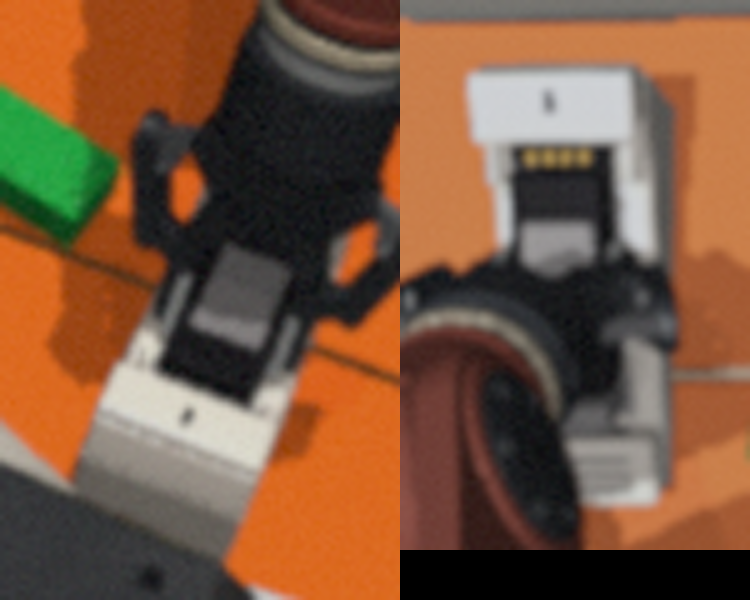

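```bash
python3 - <<'E'
from h import *
for h in (0,-2,-4):
    move_l(tp(-12.5,h),speed=50); wait(.15); f=rep(h)
    if f[2]>16: print("STOP");break
E
```

```text
0 t13.71 Fbay [ 2.1 -1.7 28.4] pos(x,y,h) [-7.7  1.   3.6] gw 43.0 mom [-0.32  0.27  0.01]
STOP
```

```bash
python3 - <<'E'
from h import *
move_l(tp(-12.5,2.3),speed=50); wait(.1); rep("ease")
for x in (-8,-4,-1.5):
    move_l(tp(x,2.3),speed=40); wait(.1); f=rep(x)
    if f[0]<-6 or f[2]>16: print("STOP");break
snap("p3")
E
```

```text
ease t14.06 Fbay [7.8 1.3 6.3] pos(x,y,h) [-7.8  0.9  4. ] gw 42.9 mom [-0.06 -0.64  0.11]
-8 t14.42 Fbay [5.3 1.9 9.5] pos(x,y,h) [-5.3  0.9  3.6] gw 43.0 mom [ 0.02 -0.3   0.15]
-4 t14.77 Fbay [-1.5  2.1 18.7] pos(x,y,h) [-4.9  0.8  3.6] gw 43.2 mom [0.4  0.4  0.18]
STOP
```

View pics/p3.png

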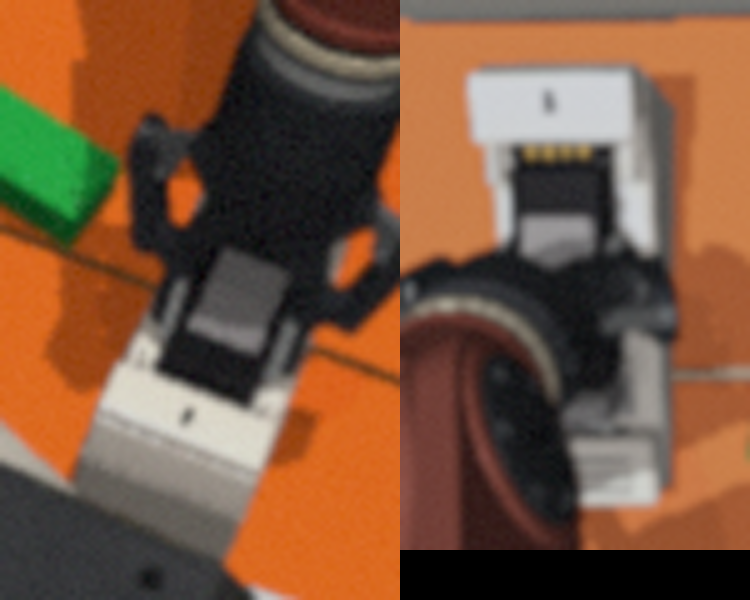

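```bash
python3 - <<'E'
from h import *
move_l(tp(-7,4.2),speed=50); wait(.15); rep("unload")
for x in (-5,-3):
    move_l(tp(x,4.2),speed=40); wait(.15); f=rep(x)
    if f[0]<-4 or f[2]>16: print("STOP");break
snap("p4")
E
```

```text
unload t15.27 Fbay [7.7 1.  0.9] pos(x,y,h) [-4.4  0.8  4.8] gw 42.9 mom [ 0.2  -0.69  0.09]
-5 t15.67 Fbay [6.3 1.4 1.7] pos(x,y,h) [-2.6  0.8  4.8] gw 43.2 mom [ 0.23 -0.63  0.12]
-3 t16.07 Fbay [6.3 1.8 2. ] pos(x,y,h) [-0.9  0.8  4.7] gw 43.1 mom [ 0.28 -0.55  0.08]
```

View pics/p4.png

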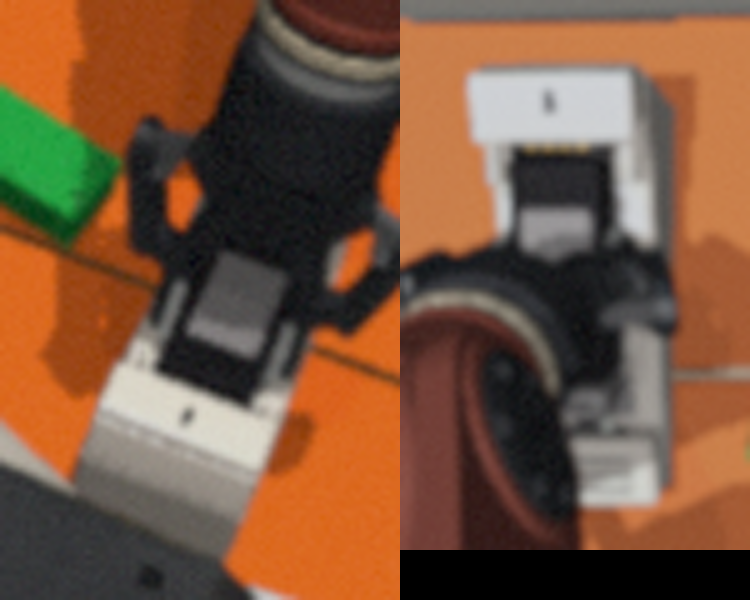

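```bash
python3 - <<'E'
from h import *
for x in (-1,0.5):
    move_l(tp(x,4.),speed=40); wait(.12); f=rep(x)
    if f[0]<-4 or f[2]>16: print("STOP");break
else:
    grip(85); wait(.3); rep("open")
snap("p5")
E
```

```text
-1 t16.53 Fbay [5.8 2.9 3.5] pos(x,y,h) [0.7 0.7 4.5] gw 43.2 mom [ 0.28 -0.46  0.08]
0.5 t16.90 Fbay [5.6 3.8 2.4] pos(x,y,h) [1.  0.4 4.1] gw 43.3 mom [ 0.53 -0.4   0.16]
open t17.69 Fbay [ 1.1 -0.1  3.2] pos(x,y,h) [0.5 0.  4. ] gw 85.3 mom [-0.03  0.17 -0.01]
```

View pics/p5.png

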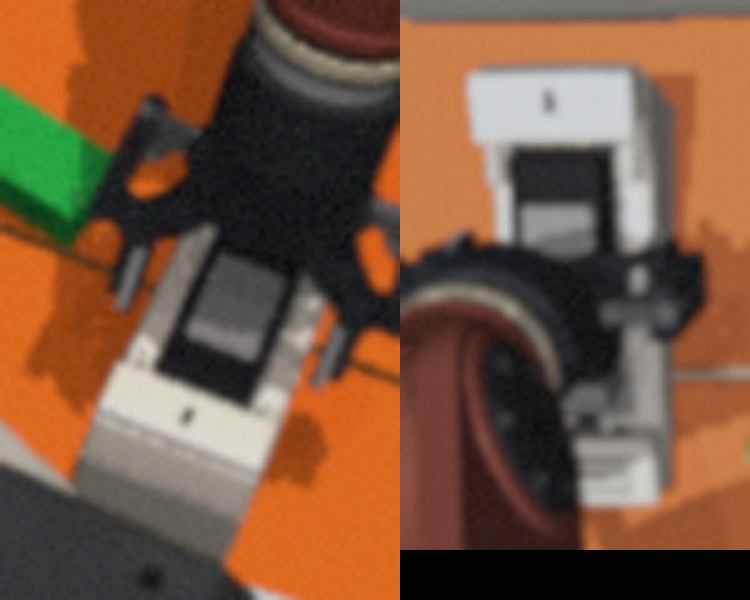

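```bash
python3 - <<'E'
from h import *
move_l(tp(1,90),speed=150); rep("up")
p=np.array([430,0,330.]); 
try: goto((400,-100,300),(-180,0,-90))
except Exception as e: print(e)
wait(.2); print(get_obs()["t"])
D={}
for n in("scene","top"): D[n]=np.mean([get_image(n).astype(float) for _ in range(3)],0).astype(np.uint8)
cv2.imwrite("pics/full.png",np.hstack([cv2.resize(D[n],(400,250)) for n in D])[:,:,::-1])
f=5.5
S=cv2.resize(D["scene"][190:290,375:450],None,fx=f,fy=f,interpolation=2);T=cv2.resize(D["top"][160:260,200:260],None,fx=f,fy=f,interpolation=2)
cv2.imwrite("pics/fin.png",np.hstack([S,T])[:,:,::-1]); np.savez("d3.npz",**D)
for k in("stapler_mid","pouch_box","cup","carriage","pack_mid"):
    for n in D: print(k,n,[(np.round(d["extent"]).tolist(),round(d["score"],2)) for d in spot_in(k,n)])
# predict: home pack wireframe w/ measured floor
E
```

```text
up t18.52 Fbay [0.8 0.3 2. ] pos(x,y,h) [ 0.5 -0.1 89.7] gw 84.6 mom [-0.03  0.19  0.01]
20.0083
stapler_mid scene [([322.0, 181.0, 37.0, 41.0], 0.91)]
stapler_mid top [([340.0, 242.0, 20.0, 52.0], 0.73), ([228.0, 236.0, 19.0, 11.0], 0.39)]
pouch_box scene [([298.0, 208.0, 59.0, 32.0], 0.6)]
pouch_box top [([345.0, 184.0, 63.0, 58.0], 0.86), ([230.0, 235.0, 23.0, 10.0], 0.6)]
cup scene [([212.0, 210.0, 32.0, 33.0], 0.76)]
cup top [([422.0, 157.0, 26.0, 26.0], 0.82)]
carriage scene [([426.0, 214.0, 14.0, 8.0], 0.57)]
carriage top [([231.0, 234.0, 18.0, 9.0], 0.45)]
pack_mid scene [([416.0, 232.0, 31.0, 36.0], 0.78), ([371.0, 200.0, 46.0, 39.0], 0.6)]
pack_mid top [([226.0, 205.0, 25.0, 47.0], 0.65), ([288.0, 246.0, 56.0, 29.0], 0.57)]
```

View pics/fin.png

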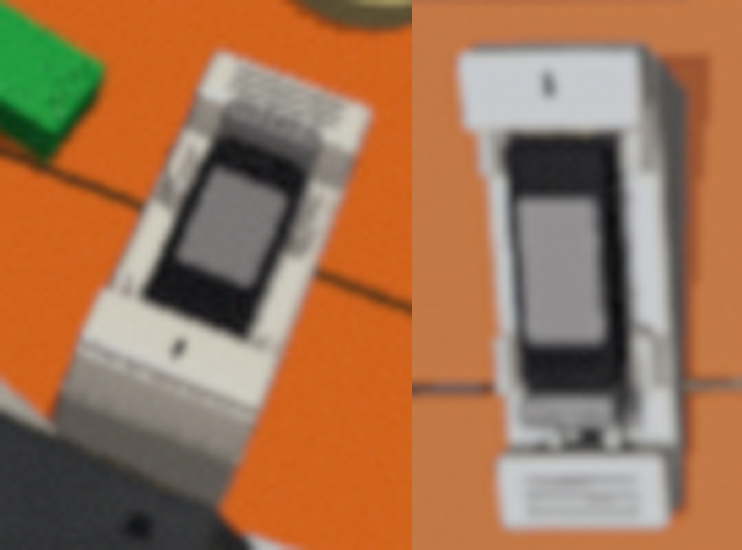

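View pics/full.png

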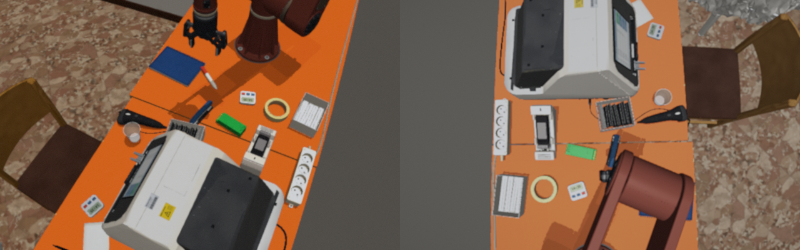

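```bash
cat > ov3.py <<'E'
from h import *
d=np.load("d3.npz")
W=np.array([[49,-22,3],[49,22,3],[49,22,16],[49,-22,16],[-59,-22,16],[-59,22,16],[-59,-22,-16],[-59,22,-16],[59,22,3],[59,-22,3]],float)
E=[(0,1),(1,2),(0,3),(2,3),(3,4),(2,5),(4,5),(8,9),(0,9),(1,8)]
L=np.array([[54,-38,15.5],[54,38,15.5],[88.7,-38,15.5],[88.7,38,15.5],[-93,-38,10],[-93,38,10],[-128,-38,10],[-128,38,10],[-59,-21,30],[-59,21,30]])
out=[]
for n,(x0,y0,x1,y1),F in (("scene",(380,195,445,270),(553.83,181,77)),("top",(203,163,253,260),(555.7,183.4,77))):
    im=cv2.resize(d[n][y0:y1,x0:x1],None,fx=6,fy=6,interpolation=2)[:,:,::-1].copy()
    for V,EE,col in((W,E,(0,255,0)),(L,[(0,1),(2,3),(0,2),(1,3),(4,5),(6,7),(4,6),(5,7),(8,9)],(255,0,255))):
        q=((proj(n,V@RB().T+F)-[x0,y0]+.5)*6-.5).round().astype(int)
        for a,b in EE: cv2.line(im,tuple(map(int,q[a])),tuple(map(int,q[b])),col,1)
    out.append(im)
h=max(i.shape[0] for i in out)
cv2.imwrite("pics/ov3.png",np.hstack([cv2.copyMakeBorder(i,0,h-i.shape[0],0,0,0) for i in out]))
E
python3 ov3.py
```

```text
(no output)
```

View pics/ov3.png

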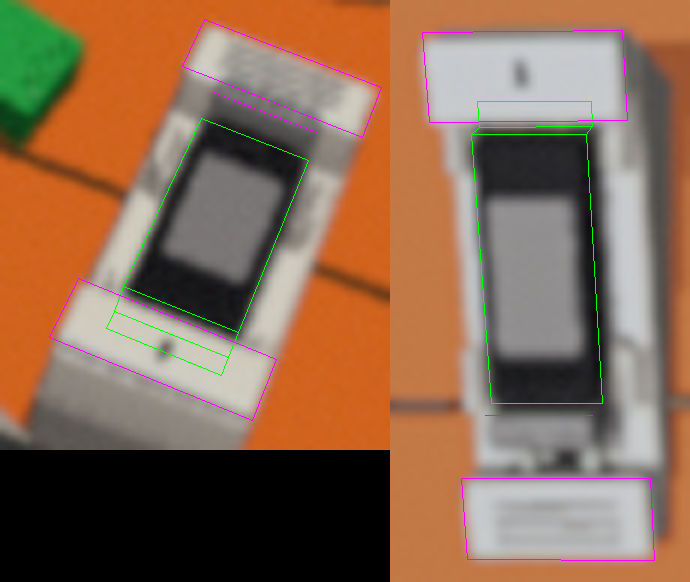

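```bash
python3 - <<'E'
from h import *
d=np.load("d3.npz")
# top: profile along bay x at z=16 plane, y=+-18 strips beside label
for n,F in(("top",(555.7,183.4,77)),("scene",(553.83,181,77))):
  xs=np.arange(-75,75,.5)
  acc=[]
  for y in np.arange(-14,15,2):
    q=proj(n,np.c_[xs,0*xs+y,0*xs+16]@RB().T+F).astype(np.float32)
    acc.append(cv2.remap(d[n].astype(np.float32).mean(2),q[:,:1],q[:,1:],1)[:,0])
  p=np.mean(acc,0)
  print(n)
  for a,b in((-70,-50),(-42,-30),(20,32),(44,66)):
    m=(xs>=a)&(xs<=b); g=np.gradient(p); i=np.where(m)[0][np.argsort(-abs(g[m]))[:1]]
    print((a,b),"edge at",xs[i],[int(v) for v in p[m][::4]])
E
```

```text
top
(-70, -50) edge at [-63.5] [145, 143, 128, 102, 71, 47, 39, 37, 36, 33, 31]
(-42, -30) edge at [-41.] [58, 88, 116, 132, 140, 142, 142]
(20, 32) edge at [24.] [136, 118, 90, 60, 41, 38, 38]
(44, 66) edge at [52.5] [37, 35, 43, 70, 113, 159, 188, 199, 201, 201, 200, 197]
scene
(-70, -50) edge at [-63.] [79, 74, 66, 54, 42, 32, 27, 27, 27, 27, 26]
(-42, -30) edge at [-40.5] [57, 77, 95, 107, 113, 116, 117]
(20, 32) edge at [24.] [103, 88, 67, 45, 32, 25, 23]
(44, 66) edge at [54.] [25, 27, 30, 44, 73, 112, 150, 178, 192, 196, 196, 193]
```

```bash
python3 - <<'E'
from h import *
d=np.load("d.npz")
for n,F,a in(("top",(472.03,-287.32,16),-13.23),("scene",(474.68,-290.61,16),-13.71)):
  xs=np.arange(-80,80,.5); acc=[]
  for y in np.arange(-14,15,2):
    q=proj(n,np.c_[xs,0*xs+y,0*xs+16]@Rz(a).T+F).astype(np.float32)
    acc.append(cv2.remap(d[n].astype(np.float32).mean(2),q[:,:1],q[:,1:],1)[:,0])
  p=np.mean(acc,0); g=np.gradient(p); print(n)
  for a,b in((-75,-50),(-48,-25),(15,37),(44,70)):
    m=(xs>=a)&(xs<=b); i=np.where(m)[0][np.argmax(abs(g[m]))]
    print((a,b),"edge at",xs[i],[int(v) for v in p[m][::4]])
E
```

```text
top
(-75, -50) edge at -57.5 [125, 125, 125, 125, 125, 125, 125, 120, 106, 82, 61, 51, 51]
(-48, -25) edge at -37.0 [51, 50, 50, 51, 59, 82, 112, 136, 147, 150, 150, 150]
(15, 37) edge at 27.0 [149, 149, 149, 148, 142, 126, 99, 70, 52, 47, 48, 48]
(44, 70) edge at 49.5 [47, 49, 61, 81, 96, 100, 101, 107, 116, 123, 125, 125, 125, 125]
scene
(-75, -50) edge at -57.5 [111, 111, 111, 111, 110, 110, 108, 100, 85, 63, 43, 32, 27]
(-48, -25) edge at -39.0 [26, 27, 30, 39, 60, 86, 108, 120, 124, 126, 126, 127]
(15, 37) edge at 24.5 [127, 126, 124, 117, 99, 72, 48, 33, 29, 29, 29, 29]
(44, 70) edge at 54.0 [28, 25, 21, 21, 31, 51, 70, 79, 74, 61, 52, 55, 68, 83]
```

```bash
python3 -c "
from h import *
print(get_obs()['t']); print(sign_off())"
```

```text
20.8083
the job is handed in; nothing more can be done
None
```

The black pack is in the charging stand and released. I signed off at about 20.8 s with the arm clear of everything. I gripped it across its width and pressed the carriage down about 24 mm with its plain end. I then laid it flat, let the spring carry it up under the lip, and opened the gripper.

**Checks that passed:**
- **Seating:** with the lip as reference, the pack's label sits within about 1 mm of the home position in both cameras. The brass step, visible before, is now under the lip.
- **Forces:** the highest wrist force I read was about 28 N, when pressing to the bay floor.
- **Other things:** the stapler, box and cup were found where they were at the start, within detector scatter, and the green look-alike was not touched.

**Checks that failed or disagreed:**
- **First slide up the slope:** it stalled because I was pressing too hard on the floor (about 19 N). I raised the tool slightly and it then slid freely.
- **Cameras:** they disagreed with each other by 2–3 mm, and the bay floor was about 3–4 mm higher than I first estimated, so I relied on the wrist force to find it.
- **Plain end of the pack:** its edge looked 3–4 mm too low in the pictures. I put that down to the dark carriage face behind it, because the label measurement did not show it.

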